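# Stack the optical filters in their two holders

## Robot

A 6-joint arm with a two-finger parallel gripper is mounted at the origin on a cart in front of the work surface, level with it; the furniture and walls round the work are solid. World frame = base frame: x ahead of the robot, y to its left, z up, the work surface at z = 0. Lengths are in m, angles in rad, forces in N, time in s.
With the tool pointing down it reaches from about 0.225 to 0.875 m from the base axis. Payload 3.4 kg.
Tool frame: the origin (TCP) lies on the centre line of the jaws, within the pads' length; the fingertips stand 11 mm ahead of it and the grasp point (between the pads) lies 8 mm behind it; z points along the fingers, y is the line along which they close (so a half turn about z gives the same grasp; the last joint's range is limited). The gripper opens to 85 mm and grips with 20 to 120 N. Pads are 22 mm wide; open, the fingers measure 114 mm over their backs; the gripper's body (76 mm by 85 mm) begins 54 mm behind the grasp point. The pads swing forward as they close: fully open they stand 13 mm farther back than shut.
Start: joints at [-1.323, 0.276, 1.505, -0, 1.361, -0.121], TCP at [0.207, -0.536, 0.242] pointing down, gripper open.
Joint ranges: [-2.89, 2.89], [-0.75, 2.08], [0.22, 2.7], [-1.18, 4.32], [0.11, 2.71], [-2.7, 2.7]. Speed limits (rad/s): [2.57, 2.57, 3.14, 3.14, 3.14, 3.14].

## Interface

Orientations are given as a unit quaternion [w, x, y, z].
In Python, from rig import manip, eyes, job gives the robot as it stands.
- The arm moves only by the tool drive_tool, never from a script. Its argument "rows" is a list of rows, each a list of 3 entries, a list of its own where there are three numbers: the turn, a rotation vector about the world's x, y, z in rad, then the shift along the world's x, y, z in cm, then the finger opening in cm, from 0 to 8.54. A call has 1 to 8 rows; each row shifts and turns the commanded pose from where the row before left it; what a row does not reach is not made up. A row lasts 1/8 s, in which the tool goes at most 62.5 mm and 10.7 degrees, less where a joint would pass 70% of its speed; a pose out of reach is approached as far as the arm can. A call is refused whole if a number of a shift passes 6.25 or a number of a turn 0.188, either way. A call with a gripper value outside its range is refused whole. The fingers move at their own pace and stop on an object; "force" is the grip in N (left out, the last holds). Time passes only in rows, so rows that do not move let the fingers close. It gives the time, the measured TCP pose, the force, the opening and the grip force at its end, in the units of the state.
- manip.get_state(): the state, without advancing time (a new reading comes with each control period).
- eyes.get_image(name): name is "side" or "top"; returns the picture (480x640x3 uint8, red, green, blue); there is no depth.
- eyes.get_calibration(name): a dict with "camera_matrix" (3x3 intrinsics, pixels), "view" (4x4, takes a point from world to camera coordinates). Camera axes: x right, y up, looking along -z (the intrinsics and any distortion apply to the point x, -y, -z); pixel columns grow to the right and rows downward; lengths in m; the calibration is good to about 2 mm. A picture is of the moment at which its call begins. get_calibration takes no time and is no camera call.
- job.sign_off(): hands the job in; it is judged then, once.
The state is a dict: "clock": time; "qpos": joint angles; "qd": joint speeds; "effort": joint torques, N m; "position": TCP position; "ee_rot": TCP orientation; "contact_force": force on the tool from outside, world axes, zero at the start; "moment": the same for the moment, N m; "width": finger opening in m; "gripper_force": force on a finger pad.
Only numpy, scipy, OpenCV 4.12 (cv2) and the standard library are available. Lean on these libraries where they do the work, as an engineer would, in place of code of your own. Each camera call takes 0.05 s, during which the arm holds its last target. There are 200 camera calls.

## Task

Load the two filter holders: on the brass holder stack the blue filter first, the yellow filter on it and the black cap on top; on the white holder the red filter first and the green filter on top of it. Every piece must sit level and fully home in the socket below it, and be left released and at rest.

Things in the scene. Friction and masses are not known exactly. Their poses are not given: they have to be found in the camera images.
- blue_filter_center (a point): round aluminium filter, blue glass facing up, 80 g, 56 mm wide, 22.5 high. Heights from underside: 0-5 tapered spigot (32 to 38 wide), 5-17 grip band 56 wide, 17-22.5 collar 51 wide, a socket 44 wide, 5.5 deep, glass as floor. The next piece's spigot enters it with 3 mm play; its band rests on the collar, its underside 17.5 above this one's. Point: on the axis, 11 mm above the underside, z up.
- yellow_filter_center (a point): round aluminium filter, yellow glass facing up, 80 g, 56 mm wide, 22.5 high. Heights from underside: 0-5 tapered spigot (32 to 38 wide), 5-17 grip band 56 wide, 17-22.5 collar 51 wide, a socket 44 wide, 5.5 deep, glass as floor. The next piece's spigot enters it with 3 mm play; its band rests on the collar, its underside 17.5 above this one's. Point: on the axis, 11 mm above the underside, z up.
- red_filter_center (a point): round aluminium filter, red glass facing up, 80 g, 56 mm wide, 22.5 high. Heights from underside: 0-5 tapered spigot (32 to 38 wide), 5-17 grip band 56 wide, 17-22.5 collar 51 wide, a socket 44 wide, 5.5 deep, glass as floor. The next piece's spigot enters it with 3 mm play; its band rests on the collar, its underside 17.5 above this one's. Point: on the axis, 11 mm above the underside, z up.
- green_filter_center (a point): round aluminium filter, green glass facing up, 80 g, 56 mm wide, 22.5 high. Heights from underside: 0-5 tapered spigot (32 to 38 wide), 5-17 grip band 56 wide, 17-22.5 collar 51 wide, a socket 44 wide, 5.5 deep, glass as floor. The next piece's spigot enters it with 3 mm play; its band rests on the collar, its underside 17.5 above this one's. Point: on the axis, 11 mm above the underside, z up.
- cap_center (a point): round black cap, white ring painted on its flat top, 70 g, 56 mm wide, 22.5 high, ring up. Heights from underside: 0-5 tapered spigot (32 to 38 wide), 5-17 grip band 56 wide, 17-22.5 collar 51 wide, closed on top. Its spigot fits the same sockets. Point: on the axis, 11 mm above the underside, z up.
- brass_holder: brass filter holder fixed to the desk: round foot 72 mm wide, 8 high; collar 51 wide, its top 20 above the desk, with a socket 44 wide, 5.5 deep that takes a spigot with 3 mm play. The seated piece's band rests on the collar, its underside 15 above the desk. Origin: centre of the foot's underside, z up.
- white_holder: white filter holder fixed to the desk: round foot 72 mm wide, 8 high; collar 51 wide, its top 20 above the desk, with a socket 44 wide, 5.5 deep that takes a spigot with 3 mm play. The seated piece's band rests on the collar, its underside 15 above the desk. Origin: centre of the foot's underside, z up.

How it is judged:
At the end, for the whole second after the job is handed in: Bottom up, brass: blue, yellow, cap; white: red, green. Each piece is within 6 mm of the axis of the one below, its centre within 2.5 mm of 26, 43.5 or 61 mm above the desk (1st, 2nd, 3rd piece), within 0.06 rad of level and slower than 0.02 m/s (horizontal distance between blue_filter_center and brass_holder below 0.006 m and height (world z) of blue_filter_center between 0.0235 and 0.0285 m and angle between each of blue_filter_center, yellow_filter_center, cap_center, red_filter_center, green_filter_center's own z axis and vertical below 0.06 rad and linear speed of each of blue_filter, yellow_filter, cap, red_filter, green_filter below 0.02 m/s and horizontal distance between yellow_filter_center and blue_filter_center below 0.006 m and height (world z) of yellow_filter_center between 0.041 and 0.046 m and horizontal distance between cap_center and yellow_filter_center below 0.006 m and height (world z) of cap_center between 0.0585 and 0.0635 m and horizontal distance between red_filter_center and white_holder below 0.006 m and height (world z) of red_filter_center between 0.0235 and 0.0285 m and horizontal distance between green_filter_center and red_filter_center below 0.006 m and height (world z) of green_filter_center between 0.041 and 0.046 m); the robot touches nothing.
It also fails if it takes over 128 s, if anything falls off the work surface, if the arm or the gripper's body presses on something with over 40 N, if the wrist force passes 120 N, or if a joint passes its speed limit or range.

## Working session

There is one attempt and no reset: what is moved stays moved. The work goes in short steps, Python scripts to look and compute and a tool call to move; the robot and the scene stay as the last step left them, time stands still between calls to the robot, and variables do not carry over. Pictures are saved under pics/ and viewed, at most 15 in all, crops included, and the job is handed in when it is done.

Besides the shell and the picture viewer there is one more tool, called in YAML: its name, and indented under it one key for each argument. drive_tool: Moves the arm, as the interface text tells. Its arguments: {"type":"object","properties":{"rows":{"type":"array"},"force":{"type":"number"}},"required":["rows"]}

```bash
mkdir -p pics
python3 - <<'E'
from rig import manip, eyes, job
import cv2
for n in("top","side"):
    im=eyes.get_image(n); cv2.imwrite(f"pics/{n}0.png",im[:,:,::-1])
    c=eyes.get_calibration(n); print(n,{k:(v.round(4).tolist() if hasattr(v,'round') else v) for k,v in c.items()})
s=manip.get_state(); print(s)
E
```

```text
top {'camera_matrix': [[455.5402, 0.0, 319.3297], [0.0, 455.5402, 241.0917], [0.0, 0.0, 1.0]], 'view': [[-0.0046, -0.9999, 0.0138, 0.0732], [0.9973, -0.0035, 0.0732, -0.532], [-0.0732, 0.0141, 0.9972, -0.8529], [0.0, 0.0, 0.0, 1.0]]}
side {'camera_matrix': [[483.8976, 0.0, 318.4301], [0.0, 483.8976, 236.157], [0.0, 0.0, 1.0]], 'view': [[-0.9994, 0.0306, -0.0132, 0.5339], [-0.033, -0.853, 0.5208, 0.0255], [0.0047, 0.521, 0.8536, -0.9801], [0.0, 0.0, 0.0, 1.0]]}
{'clock': 0.1, 'qpos': array([-1.32300240e+00,  2.76561822e-01,  1.50600567e+00,  7.45724750e-06,
        1.36071932e+00, -1.21001025e-01]), 'qd': array([ 0.00187728, -0.00139586, -0.0023812 ,  0.00152682,  0.00112185,
       -0.00119631]), 'effort': array([ 1.13449671e-03, -4.17699373e+01, -2.46404457e+01, -1.21904045e-04,
        5.84469584e-03,  1.40974993e-05]), 'position': array([ 0.20716709, -0.53589509,  0.2415094 ]), 'ee_rot': array([-8.45609577e-04,  9.83046695e-01,  1.83353424e-01, -5.00272518e-05]), 'contact_force': array([ 1.07796864, -0.38400548, -0.14689144]), 'moment': array([ 0.00878906, -0.04693609, -0.01099197]), 'gripper_force': 0.0, 'width': 0.08550282904153361}
```

View pics/top0.png

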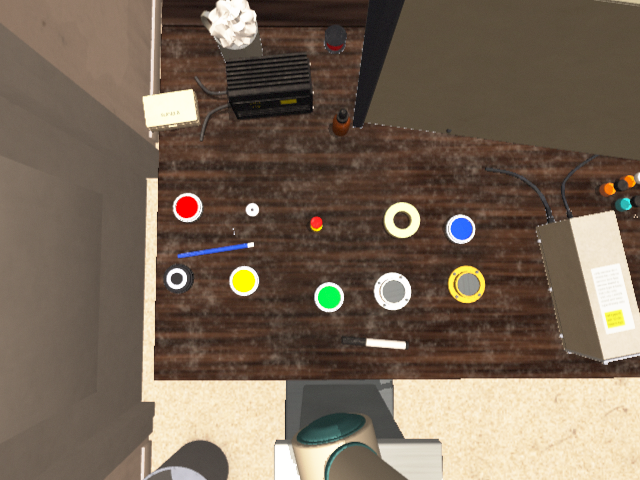

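View pics/side0.png

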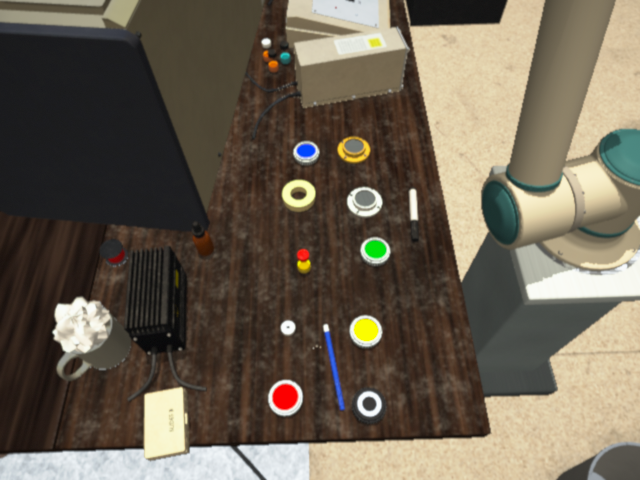

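The top view shows red (187,207), yellow (244,281), green (329,297), blue (461,229), the black cap with its white ring (177,279), the white holder (393,291) and the brass holder (467,285). The side view shows the same pieces at red (285,398), yellow (366,331), green (375,251), blue (306,152), cap (370,404), white holder (365,201) and brass holder (354,148).

```bash
cat > h.py <<'E'
import numpy as np, cv2
from rig import manip, eyes, job
def ray(n,u,v,z):
    c=eyes.get_calibration(n); K=np.array(c["camera_matrix"]); V=np.array(c["view"])
    d=np.linalg.inv(K)@[u,v,1]; d=V[:3,:3].T@(d*[1,-1,-1]); o=-V[:3,:3].T@V[:3,3]
    return o+d*(z-o[2])/d[2]
def proj(n,p):
    c=eyes.get_calibration(n); K=np.array(c["camera_matrix"]); V=np.array(c["view"])
    q=K@((V[:3,:3]@p+V[:3,3])*[1,-1,-1]); return q[:2]/q[2]
def blob(im,seed,tol=28):
    "hull centroid of the like-coloured region about the seed pixel"
    lab=cv2.cvtColor(im,cv2.COLOR_RGB2LAB).astype(int)
    u,v=seed; ref=np.median(lab[v-1:v+2,u-1:u+2].reshape(-1,3),0)
    m=(np.linalg.norm(lab-ref,axis=2)<tol).astype(np.uint8)
    _,l,st,_=cv2.connectedComponentsWithStats(m,connectivity=4)
    c,_=cv2.findContours((l==l[v,u]).astype(np.uint8),cv2.RETR_EXTERNAL,cv2.CHAIN_APPROX_NONE)
    h=cv2.convexHull(max(c,key=cv2.contourArea)); M=cv2.moments(h)
    return M["m10"]/M["m00"],M["m01"]/M["m00"],M["m00"]
E
python3 - <<'E'
from h import *
S={"red":((187,207),(285,398),.017),"yellow":((244,281),(366,331),.017),"green":((329,297),(375,251),.017),"blue":((461,229),(306,152),.017),
"cap":((177,279),(370,404),.0225),"white":((393,291),(365,201),.0145),"brass":((467,285),(354,148),.0145)}
I={n:cv2.imread(f"pics/{n}0.png")[:,:,::-1].copy() for n in("top","side")}
for k,(t,s,z) in S.items():
    r=[]
    for n,p in(("top",t),("side",s)):
        u,v,a=blob(I[n],p); r+=[(round(u,1),round(v,1),a),(ray(n,u,v,z)[:2]*1000).round(1)]
    print(k,*r)
# whole white collar in side/top (outer dark-background boundary)
E
```

```text
red (186.2, 206.8, 327.5) [599.3 326.6] (284.6, 396.4, 439.0) [599.4 325.2]
yellow (243.4, 280.5, 364.0) [457.8 215.8] (365.5, 329.6, 386.0) [457.7 215.3]
green (328.8, 296.8, 358.5) [426.   53.6] (375.1, 248.9, 257.0) [425.9  52.8]
blue (461.1, 228.4, 338.5) [ 556.  -202.9] (305.7, 150.1, 144.0) [ 555.9 -204.2]
cap (176.2, 278.1, 84.5) [463.  341.5] (368.9, 403.4, 102.5) [463.  342.1]
white (393.4, 291.1, 366.0) [436.2 -70.3] (364.5, 197.8, 209.5) [436.3 -71.4]
brass (468.0, 284.1, 350.5) [ 448.8 -214.1] (353.6, 145.2, 170.0) [ 448.9 -216.2]
```

drive_tool:
  rows:
    - [[0, 0, 0], [4.3, 4.1, 0], 7.5]
    - [[0, 0, 0], [4.3, 4.1, 0], 7.5]
    - [[0, 0, 0], [4.3, 4.1, 0], 7.5]
    - [[0, 0, 0], [4.3, 4.1, 0], 7.5]
    - [[0, 0, 0], [4.3, 4.1, 0], 7.5]
    - [[0, 0, 0], [4.3, 4.1, 0], 7.5]
    - [[0, 0, 0], [4.3, 4.1, 0], 7.5]
    - [[0, 0, 0], [4.3, 4.1, 0], 7.5]
  force: 40

```text
clock: 1.1
position: [0.5523, -0.2068, 0.242]
ee_rot: [0.0, 0.983, 0.183, -0.0]
contact_force: [0.0, -0.2, 1.1]
width: 0.0749
gripper_force: 0.0
```

drive_tool:
  rows:
    - [[0, 0, 0], [0.4, 0.5, -5], 7.5]
    - [[0, 0, 0], [0, 0, -5], 7.5]
    - [[0, 0, 0], [0, 0, -5], 7.5]
    - [[0, 0, 0], [0, 0, -4], 7.5]
    - [[0, 0, 0], [0, 0, -1], 7.5]
    - [[0, 0, 0], [0, 0, 0], 7.5]
    - [[0, 0, 0], [0, 0, 0], 7.5]

```text
clock: 1.98
position: [0.5566, -0.2041, 0.0441]
ee_rot: [0.001, 0.983, 0.183, 0.001]
contact_force: [-0.3, 0.6, -0.4]
width: 0.075
gripper_force: 0.0
```

Run:
```python
from h import *
s=manip.get_state(); print(s["position"],s["width"])
a=eyes.get_image("top"); b=eyes.get_image("side")
a=cv2.resize(a[150:330,360:560],(800,600)[:1]*1+(720,)) if 0 else cv2.resize(a[170:290,400:530],(390,360)); b=cv2.resize(b[60:180,240:370],(390,360))
cv2.imwrite("pics/b1.png",np.hstack([a,b])[:,:,::-1])
```

```text
[ 0.5566303  -0.20407596  0.04413175] 0.0750230596374116
```

View pics/b1.png

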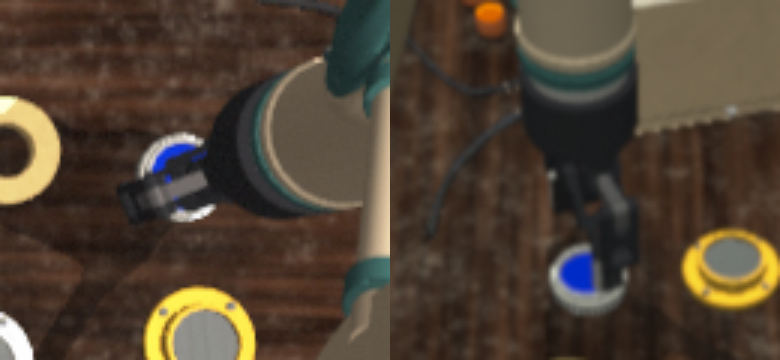

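The crops show the open fingers straddling the blue filter: it is centred between them in the top view (crop 180,175) and in the side view (crop 590,275).

drive_tool:
  rows:
    - [[0, 0, 0], [0, 0, -1.5], 7.5]
    - [[0, 0, 0], [0, 0, -1.3], 7.5]
    - [[0, 0, 0], [0, 0, 0], 7.5]
    - [[0, 0, 0], [0, 0, 0], 5]
    - [[0, 0, 0], [0, 0, 0], 5]
    - [[0, 0, 0], [0, 0, 0], 5]
    - [[0, 0, 0], [0, 0, 0], 5]
    - [[0, 0, 0], [0, 0, 0], 5]

```text
clock: 3.08
position: [0.5556, -0.2035, 0.0146]
ee_rot: [0.0, 0.983, 0.183, 0.0]
contact_force: [0.8, 0.3, 1.3]
width: 0.0543
gripper_force: 42.2
```

drive_tool:
  rows:
    - [[0, 0, 0], [0, 0, 0], 5]
    - [[0, 0, 0], [0, 0, 4], 5]
    - [[0, 0, 0], [0, 0, 4], 5]
    - [[0, 0, 0], [-4, -0.4, 0], 5]
    - [[0, 0, 0], [-4, -0.4, 0], 5]
    - [[0, 0, 0], [-2.7, -0.3, 0], 5]
    - [[0, 0, 0], [0, 0, -1.5], 5]
    - [[0, 0, 0], [0, 0, 0], 5]

```text
clock: 4.08
position: [0.4471, -0.2138, 0.0786]
ee_rot: [-0.001, 0.983, 0.183, -0.001]
contact_force: [0.1, 0.1, 0.3]
width: 0.0539
gripper_force: 42.5
```

Run:
```python
from h import *
s=manip.get_state(); print(s["position"],s["width"],s["contact_force"])
a=eyes.get_image("top"); b=eyes.get_image("side")
a=cv2.resize(a[220:340,400:530],(390,360)); b=cv2.resize(b[60:180,290:420],(390,360))
cv2.imwrite("pics/b2.png",np.hstack([a,b])[:,:,::-1])
```

```text
[ 0.44705415 -0.213809    0.07857012] 0.0539098654730514 [0.13460428 0.10263465 0.28008469]
```

View pics/b2.png

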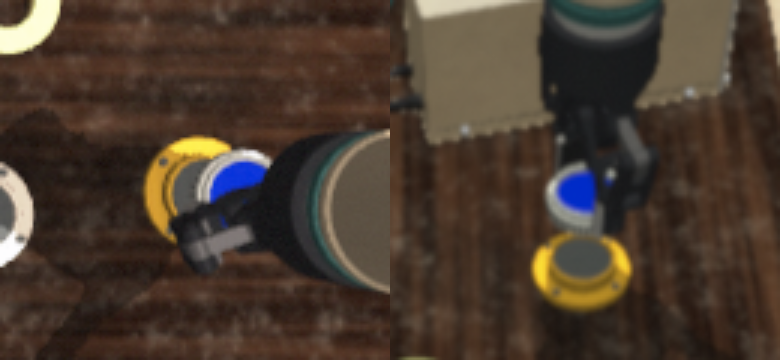

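Run:
```python
from h import *
for z in (.081,.085): print(ray("top",400+238/3,220+186/3,z),ray("side",290+(581-390)/3,60+191/3,z))
p=np.array([.448,-.214,.081]); print(proj("top",p),proj("side",p))
a=eyes.get_image("side")
cv2.imwrite("pics/b3.png",cv2.resize(a[100:150,330:385],None,fx=10,fy=10,interpolation=cv2.INTER_CUBIC)[:,:,::-1])
```

```text
[ 0.45395297 -0.21169785  0.081     ] [ 0.45207368 -0.21652121  0.081     ]
[ 0.45402497 -0.21023631  0.085     ] [ 0.4525381  -0.21261081  0.085     ]
[480.72632063 285.36319532] [355.67890526 124.48013194]
```

View pics/b3.png

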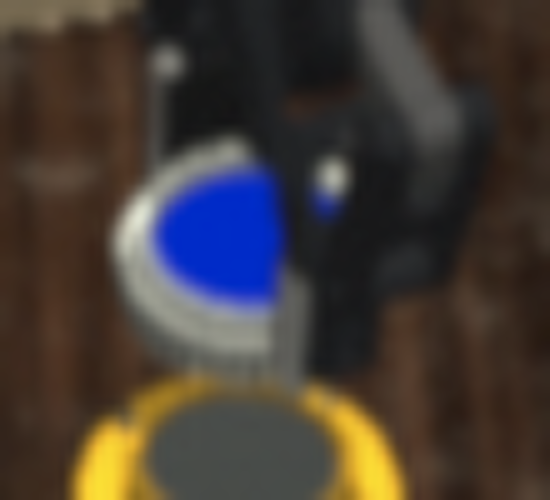

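The side crop shows the blue filter held level by the fingers. Its glass left edge at zoom x≈155 gives a centre at image column ≈355, which matches the planned pose over the brass holder.

drive_tool:
  rows:
    - [[0, 0, 0], [0.1, 0, -2], 5]
    - [[0, 0, 0], [0, 0, -1.5], 5]
    - [[0, 0, 0], [0, 0, -0.5], 5]
    - [[0, 0, 0], [0, 0, -0.4], 5]
    - [[0, 0, 0], [0, 0, -0.4], 5]
    - [[0, 0, 0], [0, 0, 0], 5]

```text
clock: 4.97
position: [0.4493, -0.2144, 0.0314]
ee_rot: [0.0, 0.983, 0.183, 0.0]
contact_force: [-0.2, -0.1, -0.9]
width: 0.0537
gripper_force: 42.5
```

drive_tool:
  rows:
    - [[0, 0, 0], [0, 0, -0.15], 5]
    - [[0, 0, 0], [0, 0, -0.1], 5]
    - [[0, 0, 0], [0, 0, 0], 5]

```text
clock: 5.35
position: [0.4494, -0.2145, 0.0295]
ee_rot: [0.0, 0.983, 0.183, 0.0]
contact_force: [-1.7, -0.8, 4.6]
width: 0.0542
gripper_force: 43.1
```

drive_tool:
  rows:
    - [[0, 0, 0], [0, 0, 0], 7.5]
    - [[0, 0, 0], [0, 0, 0], 7.5]
    - [[0, 0, 0], [0, 0, 0], 7.5]
    - [[0, 0, 0], [0, 0, 1], 7.5]
    - [[0, 0, 0], [0, 0, 4], 7.5]
    - [[0, 0, 0], [0, 0, 5], 7.5]
    - [[0, 0, 0], [1.5, 5.4, 0], 7.5]
    - [[0, 0, 0], [1.5, 5.4, 0], 7.5]

```text
clock: 6.35
position: [0.4803, -0.106, 0.1305]
ee_rot: [0.001, 0.983, 0.182, 0.001]
contact_force: [0.9, -0.7, -0.6]
width: 0.0749
gripper_force: 0.0
```

drive_tool:
  rows:
    - [[0, 0, 0], [1.5, 5.4, 0], 7.5]
    - [[0, 0, 0], [1.5, 5.4, 0], 7.5]
    - [[0, 0, 0], [1.5, 5.4, 0], 7.5]
    - [[0, 0, 0], [1.5, 5.4, 0], 7.5]
    - [[0, 0, 0], [1.5, 5.4, 0], 7.5]
    - [[0, 0, 0], [1.5, 5.4, 0], 7.5]
    - [[0, 0, 0], [1.5, 5.4, 0], 7.5]
    - [[0, 0, 0], [0, 0, 0], 7.5]

```text
clock: 7.35
position: [0.5851, 0.2756, 0.1291]
ee_rot: [-0.001, 0.983, 0.185, 0.001]
contact_force: [-0.1, -0.7, 0.6]
width: 0.075
gripper_force: 0.0
```

Run:
```python
from h import *
s=manip.get_state(); print(s["position"],s["width"],s["contact_force"])
a=eyes.get_image("top"); b=eyes.get_image("side")
for n,im,p in(("top",a,(467,284)),("side",b,(354,143))):
    u,v,A=blob(im,p); print(u,v,A,ray(n,u,v,.032))
a=cv2.resize(a[250:320,430:510],(400,350)); b=cv2.resize(b[110:180,315:395],(400,350))
cv2.imwrite("pics/b4.png",np.hstack([a,b])[:,:,::-1])
```

```text
[0.58511369 0.27562891 0.12914059] 0.0749861444699027 [-0.09046916 -0.6758996   0.60851513]
472.352886405959 283.41666666666663 358.0 [ 0.45047959 -0.21632346  0.032     ]
353.3601789709172 139.35570469798657 149.0 [ 0.45028231 -0.21746407  0.032     ]
```

View pics/b4.png

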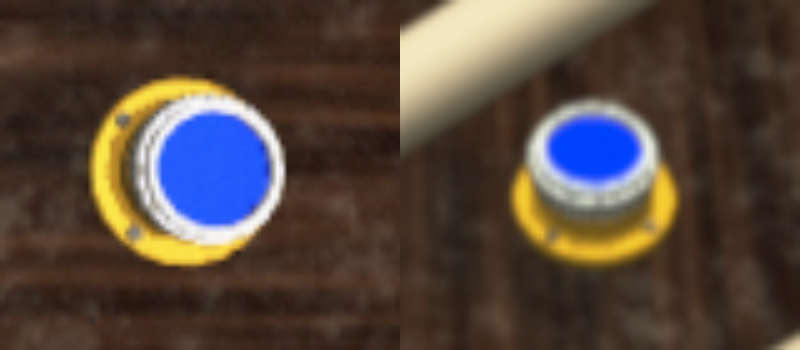

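The crops show the blue filter seated level and concentric on the brass holder, at (.450,-.216).

drive_tool:
  rows:
    - [[0, 0, 0], [1.5, 5.3, 0], 7.5]
    - [[0, 0, 0], [0, 0, -4], 7.5]
    - [[0, 0, 0], [0, 0, -4], 7.5]
    - [[0, 0, 0], [0, 0, -1], 7.5]
    - [[0, 0, 0], [0, 0, 0], 7.5]
    - [[0, 0, 0], [0, 0, 0], 7.5]

```text
clock: 8.2
position: [0.6007, 0.3245, 0.0409]
ee_rot: [-0.0, 0.983, 0.183, 0.002]
contact_force: [0.6, 1.3, -0.4]
width: 0.075
gripper_force: 0.0
```

Run:
```python
from h import *
s=manip.get_state(); print(s["position"],s["width"],s["contact_force"])
a=eyes.get_image("top"); b=eyes.get_image("side")
a=cv2.resize(a[170:240,150:230],(400,350)); b=cv2.resize(b[350:434,237:333],(400,350))
cv2.imwrite("pics/r1.png",np.hstack([a,b])[:,:,::-1])
```

```text
[0.60067157 0.32453702 0.04091659] 0.0750060103211905 [ 0.60343376  1.29780891 -0.35163212]
```

View pics/r1.png

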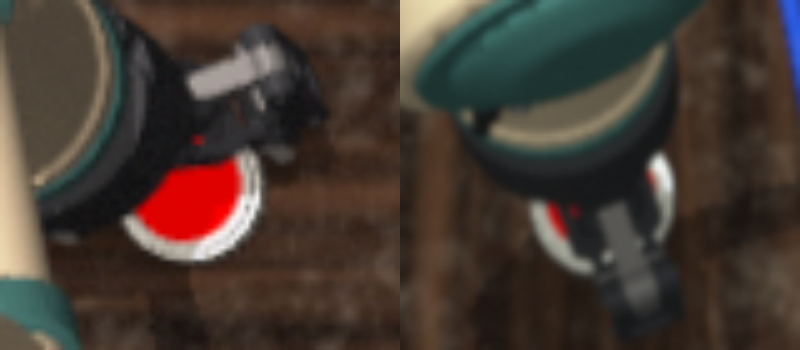

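The crops show the fingers straddling the red filter, which sits centred between them.

drive_tool:
  rows:
    - [[0, 0, 0], [0, 0, -1.4], 7.5]
    - [[0, 0, 0], [0, 0, -1.0], 7.5]
    - [[0, 0, 0], [0, 0, 0], 7.5]
    - [[0, 0, 0], [0, 0, 0], 5]
    - [[0, 0, 0], [0, 0, 0], 5]
    - [[0, 0, 0], [0, 0, 0], 5]
    - [[0, 0, 0], [0, 0, 0], 5]
    - [[0, 0, 0], [0, 0, 0], 5]

```text
clock: 9.3
position: [0.5996, 0.3248, 0.0152]
ee_rot: [-0.0, 0.983, 0.183, 0.0]
contact_force: [-0.1, 0.2, 1.3]
width: 0.0537
gripper_force: 42.3
```

drive_tool:
  rows:
    - [[0, 0, 0], [0, 0, 4], 5]
    - [[0, 0, 0], [0, 0, 4], 5]
    - [[0, 0, 0], [-2.3, -5.6, 0], 5]
    - [[0, 0, 0], [-2.3, -5.6, 0], 5]
    - [[0, 0, 0], [-2.3, -5.6, 0], 5]
    - [[0, 0, 0], [-2.3, -5.6, 0], 5]
    - [[0, 0, 0], [-2.3, -5.6, 0], 5]
    - [[0, 0, 0], [-2.3, -5.6, 0], 5]

```text
clock: 10.3
position: [0.4601, -0.0129, 0.0948]
ee_rot: [0.0, 0.983, 0.184, -0.0]
contact_force: [0.6, -0.4, -1.2]
width: 0.0539
gripper_force: 42.6
```

drive_tool:
  rows:
    - [[0, 0, 0], [-2.3, -5.6, 0], 5]
    - [[0, 0, 0], [-0.2, -0.3, 0], 5]
    - [[0, 0, 0], [0, 0, -3], 5]
    - [[0, 0, 0], [0, 0, -1.5], 5]
    - [[0, 0, 0], [0, 0, 0], 5]
    - [[0, 0, 0], [0, 0, 0], 5]

```text
clock: 11.05
position: [0.4369, -0.0699, 0.0502]
ee_rot: [0.0, 0.983, 0.184, 0.0]
contact_force: [-0.6, -0.5, -1.4]
width: 0.0541
gripper_force: 42.7
```

Run:
```python
from h import *
s=manip.get_state(); print(s["position"],s["width"],s["contact_force"])
a=eyes.get_image("top"); b=eyes.get_image("side")
a=cv2.resize(a[250:320,355:435],(400,350)); b=cv2.resize(b[150:234,317:413],(400,350))
cv2.imwrite("pics/r2.png",np.hstack([a,b])[:,:,::-1])
```

```text
[ 0.4368951  -0.0699171   0.05019823] 0.0541330337882658 [-0.62436726 -0.49226847 -1.3858296 ]
```

View pics/r2.png

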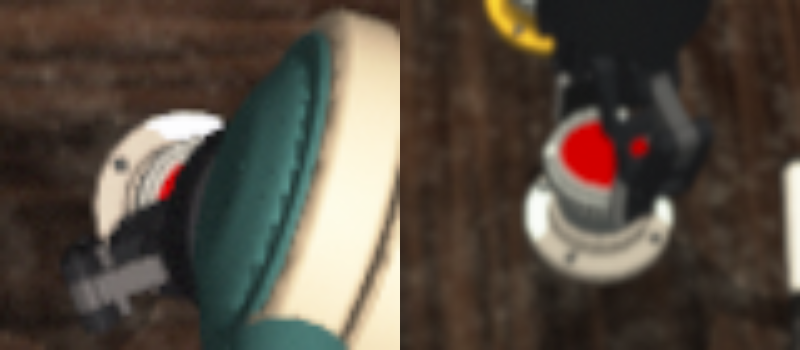

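The side crop shows red held level over the white holder (glass centred near crop (607,155)), with the spigot above the collar.

drive_tool:
  rows:
    - [[0, 0, 0], [0, 0, -1], 5]
    - [[0, 0, 0], [0, 0, -0.5], 5]
    - [[0, 0, 0], [0, 0, -0.3], 5]
    - [[0, 0, 0], [0, 0, -0.2], 5]
    - [[0, 0, 0], [0, 0, -0.1], 5]
    - [[0, 0, 0], [0, 0, 0], 5]

```text
clock: 11.9
position: [0.4361, -0.0704, 0.03]
ee_rot: [0.0, 0.983, 0.183, -0.0]
contact_force: [-3.6, 0.9, 12.3]
width: 0.0539
gripper_force: 44.0
```

drive_tool:
  rows:
    - [[0, 0, 0], [0, 0, 0], 7.5]
    - [[0, 0, 0], [0, 0, 0], 7.5]
    - [[0, 0, 0], [0, 0, 0], 7.5]
    - [[0, 0, 0], [0, 0, 1], 7.5]
    - [[0, 0, 0], [0, 0, 3], 7.5]
    - [[0, 0, 0], [0, 0, 4], 7.5]
    - [[0, 0, 0], [0.4, 5.7, 0], 7.5]
    - [[0, 0, 0], [0.4, 5.7, 0], 7.5]

```text
clock: 12.9
position: [0.4452, 0.0443, 0.1103]
ee_rot: [0.0, 0.983, 0.182, 0.001]
contact_force: [-0.1, -0.1, -0.3]
width: 0.075
gripper_force: 0.0
```

drive_tool:
  rows:
    - [[0, 0, 0], [0.4, 5.7, 0], 7.5]
    - [[0, 0, 0], [0.4, 5.7, 0], 7.5]
    - [[0, 0, 0], [0.6, 5.7, 0], 7.5]
    - [[0, 0, 0], [0, 0, -4], 7.5]
    - [[0, 0, 0], [0, 0, -2.5], 7.5]
    - [[0, 0, 0], [0, 0, 0], 7.5]

```text
clock: 13.65
position: [0.4567, 0.2144, 0.0427]
ee_rot: [0.0, 0.983, 0.184, -0.002]
contact_force: [-0.9, 0.4, 0.4]
width: 0.075
gripper_force: 0.0
```

Run:
```python
from h import *
s=manip.get_state(); print(s["position"],s["width"],s["contact_force"])
a=eyes.get_image("top"); b=eyes.get_image("side")
for n,im,p in(("top",a,(396,291)),("side",b,(364,195))):
    u,v,A=blob(im,p); print(u,v,A,ray(n,u,v,.032))
a=np.hstack([cv2.resize(a[250:320,355:435],(400,350)),cv2.resize(b[150:234,317:413],(400,350))])
a=a[50:300]
c=cv2.resize(eyes.get_image("top")[240:315,200:300],(400,300)); d=cv2.resize(eyes.get_image("side")[290:365,315:415],(400,300))
cv2.imwrite("pics/r3.png",np.vstack([a,np.hstack([c,d])])[:,:,::-1])
```

```text
[0.45673025 0.21443248 0.0426521 ] 0.07497234215480526 [-0.87056967  0.37934606  0.39081825]
395.7360730593607 291.66301369863015 365.0 [ 0.43578321 -0.07157486  0.032     ]
391.3140972222222 198.27305555555554 4800.0 [ 0.38444003 -0.05533119  0.032     ]
```

View pics/r3.png

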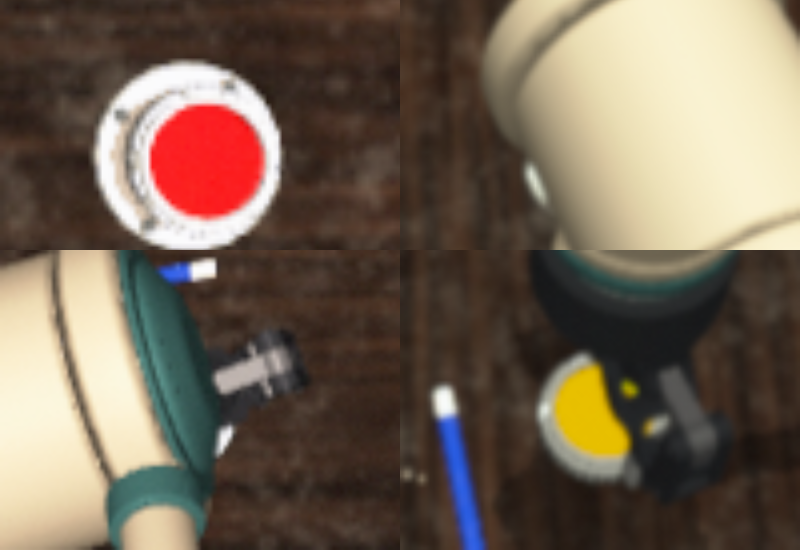

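The red filter is seated on the white holder at (.436,-.0715), and the fingers straddle the yellow filter.

drive_tool:
  rows:
    - [[0, 0, 0], [0, 0, -1.6], 7.5]
    - [[0, 0, 0], [0, 0, -1.3], 7.5]
    - [[0, 0, 0], [0, 0, 0], 7.5]
    - [[0, 0, 0], [0, 0, 0], 5]
    - [[0, 0, 0], [0, 0, 0], 5]
    - [[0, 0, 0], [0, 0, 0], 5]
    - [[0, 0, 0], [0, 0, 0], 5]
    - [[0, 0, 0], [0, 0, 0], 5]

```text
clock: 14.85
position: [0.4587, 0.2148, 0.0157]
ee_rot: [-0.0, 0.983, 0.183, 0.001]
contact_force: [-1.4, 0.1, 5.1]
width: 0.054
gripper_force: 41.6
```

drive_tool:
  rows:
    - [[0, 0, 0], [0, 0, 4], 5]
    - [[0, 0, 0], [0, 0, 4.5], 5]
    - [[0, 0, 0], [-0.1, -6.1, 0], 5]
    - [[0, 0, 0], [-0.1, -6.1, 0], 5]
    - [[0, 0, 0], [-0.1, -6.1, 0], 5]
    - [[0, 0, 0], [-0.1, -6.1, 0], 5]
    - [[0, 0, 0], [-0.1, -6.1, 0], 5]
    - [[0, 0, 0], [-0.1, -6.1, 0], 5]

```text
clock: 15.85
position: [0.4521, -0.1534, 0.1]
ee_rot: [0.0, 0.983, 0.183, 0.0]
contact_force: [1.2, -0.3, -0.7]
width: 0.0538
gripper_force: 43.0
```

drive_tool:
  rows:
    - [[0, 0, 0], [-0.1, -6.1, 0], 5]
    - [[0, 0, 0], [-0.1, -0.3, 0], 5]
    - [[0, 0, 0], [0, 0, -2], 5]
    - [[0, 0, 0], [0, 0, -1.3], 5]
    - [[0, 0, 0], [0, 0, 0], 5]
    - [[0, 0, 0], [0, 0, 0], 5]

```text
clock: 16.6
position: [0.4507, -0.215, 0.0671]
ee_rot: [0.0, 0.983, 0.184, 0.0]
contact_force: [-0.4, -0.2, -0.5]
width: 0.0541
gripper_force: 43.0
```

Run:
```python
from h import *
s=manip.get_state(); print(s["position"],s["width"],s["contact_force"])
a=eyes.get_image("top"); b=eyes.get_image("side")
a=cv2.resize(a[250:320,430:510],(400,350)); b=cv2.resize(b[90:160,315:395],(400,350))
cv2.imwrite("pics/y1.png",np.hstack([a,b])[:,:,::-1])
```

```text
[ 0.45067117 -0.21495821  0.06712867] 0.05410086356057071 [-0.36642233 -0.21656467 -0.45693937]
```

View pics/y1.png

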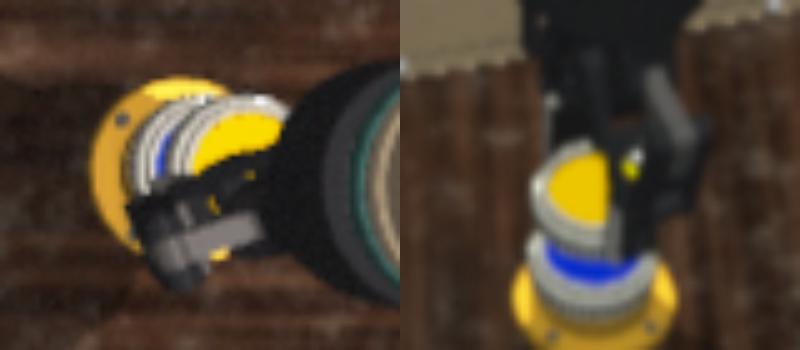

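The yellow filter is held level above the blue filter and lined up with it, so I'll lower it.

drive_tool:
  rows:
    - [[0, 0, 0], [0, 0, -1], 5]
    - [[0, 0, 0], [0, 0, -0.4], 5]
    - [[0, 0, 0], [0, 0, -0.3], 5]
    - [[0, 0, 0], [0, 0, -0.2], 5]
    - [[0, 0, 0], [0, 0, 0], 5]
    - [[0, 0, 0], [0, 0, 0], 5]

```text
clock: 17.45
position: [0.4501, -0.2153, 0.0482]
ee_rot: [0.0, 0.983, 0.183, -0.0]
contact_force: [-1.6, 1.2, 5.9]
width: 0.054
gripper_force: 43.6
```

drive_tool:
  rows:
    - [[0, 0, 0], [0, 0, 0], 7.5]
    - [[0, 0, 0], [0, 0, 0], 7.5]
    - [[0, 0, 0], [0, 0, 0], 7.5]
    - [[0, 0, 0], [0, 0, 1], 7.5]
    - [[0, 0, 0], [0, 0, 2], 7.5]
    - [[0, 0, 0], [0, 0, 4], 7.5]
    - [[0, 0, 0], [-0.5, 5.4, 0], 7.5]
    - [[0, 0, 0], [-0.5, 5.4, 0], 7.5]

```text
clock: 18.45
position: [0.4408, -0.1069, 0.1191]
ee_rot: [0.001, 0.983, 0.182, 0.001]
contact_force: [0.4, 0.8, 0.0]
width: 0.075
gripper_force: 0.0
```

drive_tool:
  rows:
    - [[0, 0, 0], [-0.5, 5.4, 0], 7.5]
    - [[0, 0, 0], [-0.5, 5.4, 0], 7.5]
    - [[0, 0, 0], [-0.4, 5.2, 0], 7.5]
    - [[0, 0, 0], [0, 0, -4], 7.5]
    - [[0, 0, 0], [0, 0, -3.2], 7.5]
    - [[0, 0, 0], [0, 0, 0], 7.5]

```text
clock: 19.2
position: [0.4246, 0.0529, 0.0448]
ee_rot: [-0.0, 0.983, 0.184, -0.002]
contact_force: [-0.1, 0.4, 0.1]
width: 0.0752
gripper_force: 0.0
```

Run:
```python
from h import *
s=manip.get_state(); print(s["position"],s["width"],s["contact_force"])
a=eyes.get_image("top"); b=eyes.get_image("side")
for n,im in(("top",a),("side",b)):
    u,v=proj(n,np.array([.45,-.2155,.0495])).round().astype(int); u,v,A=blob(im,(u,v)); print(u,v,A,ray(n,u,v,.0495))
a1=np.hstack([cv2.resize(a[250:320,430:510],(400,350)),cv2.resize(b[100:170,315:395],(400,350))])[50:300]
c=cv2.resize(a[260:335,280:380],(400,300)); d=cv2.resize(b[210:285,325:425],(400,300))
cv2.imwrite("pics/g1.png",np.vstack([a1,np.hstack([c,d])])[:,:,::-1])
```

```text
[0.4245789  0.05290818 0.04477752] 0.07515165242497612 [-0.09148614  0.44931084  0.07855924]
476.4307557885539 284.2455220620358 381.5 [ 0.44929005 -0.21770659  0.0495    ]
354.1162343900096 133.7127761767531 173.5 [ 0.44948016 -0.21760518  0.0495    ]
```

View pics/g1.png

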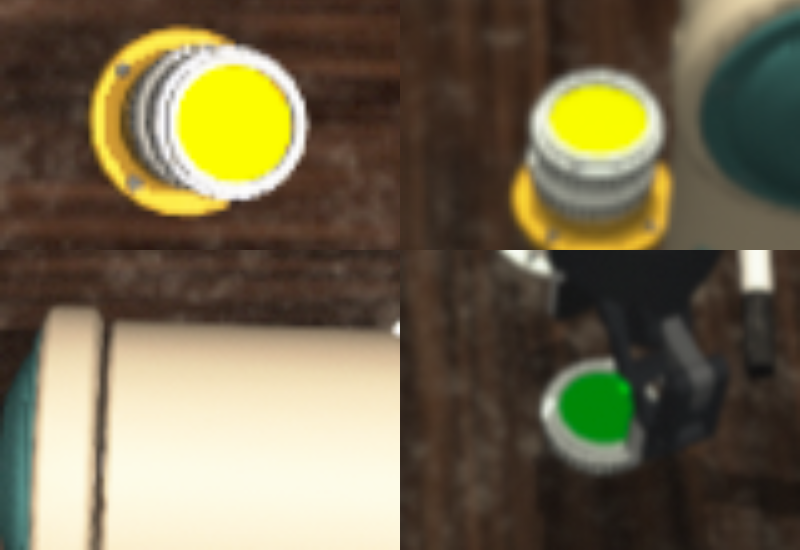

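The yellow filter is seated level at (.4494,-.217), and the fingers straddle the green filter.

drive_tool:
  rows:
    - [[0, 0, 0], [0, 0, -1.6], 7.5]
    - [[0, 0, 0], [0, 0, -1.4], 7.5]
    - [[0, 0, 0], [0, 0, 0], 7.5]
    - [[0, 0, 0], [0, 0, 0], 5]
    - [[0, 0, 0], [0, 0, 0], 5]
    - [[0, 0, 0], [0, 0, 0], 5]
    - [[0, 0, 0], [0, 0, 0], 5]
    - [[0, 0, 0], [0, 0, 0], 5]

```text
clock: 20.3
position: [0.4273, 0.0525, 0.0174]
ee_rot: [0.0, 0.983, 0.183, 0.001]
contact_force: [-1.6, -0.1, 7.8]
width: 0.054
gripper_force: 40.5
```

drive_tool:
  rows:
    - [[0, 0, 0], [0, 0, 4], 5]
    - [[0, 0, 0], [0, 0, 4], 5]
    - [[0, 0, 0], [0.3, -4.2, 0], 5]
    - [[0, 0, 0], [0.3, -4.2, 0], 5]
    - [[0, 0, 0], [0.4, -4, 0], 5]
    - [[0, 0, 0], [0, 0, -2.5], 5]
    - [[0, 0, 0], [0, 0, 0], 5]
    - [[0, 0, 0], [0, 0, 0], 5]

```text
clock: 21.3
position: [0.4366, -0.0712, 0.0716]
ee_rot: [0.0, 0.983, 0.184, 0.0]
contact_force: [0.2, 0.1, 0.0]
width: 0.054
gripper_force: 43.0
```

Run:
```python
from h import *
s=manip.get_state(); print(s["position"],s["width"],s["contact_force"])
a=eyes.get_image("top"); b=eyes.get_image("side")
a=cv2.resize(a[250:320,355:435],(400,350)); b=cv2.resize(b[140:210,325:405],(400,350))
cv2.imwrite("pics/g2.png",np.hstack([a,b])[:,:,::-1])
```

```text
[ 0.43655009 -0.07118312  0.07159211] 0.05401505538137601 [0.17319013 0.12298282 0.03390792]
```

View pics/g2.png

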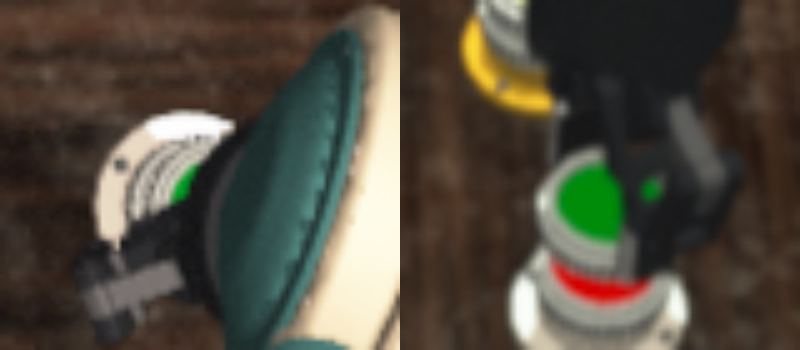

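The green filter is level above the red one and aligned with it. Lowering.

drive_tool:
  rows:
    - [[0, 0, 0], [0, 0, -1.2], 5]
    - [[0, 0, 0], [0, 0, -0.4], 5]
    - [[0, 0, 0], [0, 0, -0.3], 5]
    - [[0, 0, 0], [0, 0, -0.2], 5]
    - [[0, 0, 0], [0, 0, 0], 5]
    - [[0, 0, 0], [0, 0, 0], 5]

```text
clock: 22.15
position: [0.4361, -0.0713, 0.05]
ee_rot: [-0.0, 0.983, 0.183, -0.0]
contact_force: [-2.3, 0.9, 4.1]
width: 0.0533
gripper_force: 43.4
```

drive_tool:
  rows:
    - [[0, 0, 0], [0, 0, 0], 7.5]
    - [[0, 0, 0], [0, 0, 0], 7.5]
    - [[0, 0, 0], [0, 0, 0], 7.5]
    - [[0, 0, 0], [0, 0, 1], 7.5]
    - [[0, 0, 0], [0, 0, 2], 7.5]
    - [[0, 0, 0], [0, 0, 4], 7.5]
    - [[0, 0, 0], [0.4, 5.9, 0], 7.5]
    - [[0, 0, 0], [0.4, 5.9, 0], 7]

```text
clock: 23.15
position: [0.4454, 0.0472, 0.1213]
ee_rot: [0.0, 0.983, 0.182, 0.002]
contact_force: [1.0, 0.5, -0.4]
width: 0.07
gripper_force: 0.0
```

drive_tool:
  rows:
    - [[0, 0, 0], [0.4, 5.9, 0], 7]
    - [[0, 0, 0], [0.4, 5.9, 0], 7]
    - [[0, 0, 0], [0.4, 5.9, 0], 7]
    - [[0, 0, 0], [0.4, 5.9, 0], 7]
    - [[0, 0, 0], [0.4, 5.9, 0], 7]
    - [[0, 0, 0], [0, 0, -4], 7]
    - [[0, 0, 0], [0, 0, -3.2], 7]
    - [[0, 0, 0], [0, 0, 0], 7]

```text
clock: 24.15
position: [0.4624, 0.3408, 0.0461]
ee_rot: [0.001, 0.983, 0.184, -0.003]
contact_force: [0.7, 0.4, 0.0]
width: 0.07
gripper_force: 0.0
```

Run:
```python
from h import *
s=manip.get_state(); print(s["position"],s["width"],s["contact_force"])
a=eyes.get_image("top"); b=eyes.get_image("side")
for n,im in(("top",a),("side",b)):
    u,v=proj(n,np.array([.436,-.0715,.0495])).round().astype(int); u,v,A=blob(im,(u,v)); print(u,v,A,ray(n,u,v,.0495))
a1=np.hstack([cv2.resize(a[250:320,355:435],(400,350)),cv2.resize(b[140:210,325:405],(400,350))])[50:300]
c=cv2.resize(a[240:315,130:230],(400,300)); d=cv2.resize(b[360:435,320:420],(400,300))
cv2.imwrite("pics/c1.png",np.vstack([a1,np.hstack([c,d])])[:,:,::-1])
```

```text
[0.4624251  0.34084575 0.046085  ] 0.07003109764296277 [0.73926902 0.41549836 0.01915883]
398.0197628458498 292.4286341677646 379.5 [ 0.43503204 -0.07258894  0.0495    ]
366.07545605306797 186.64676616915423 201.0 [ 0.43534331 -0.07353116  0.0495    ]
```

View pics/c1.png

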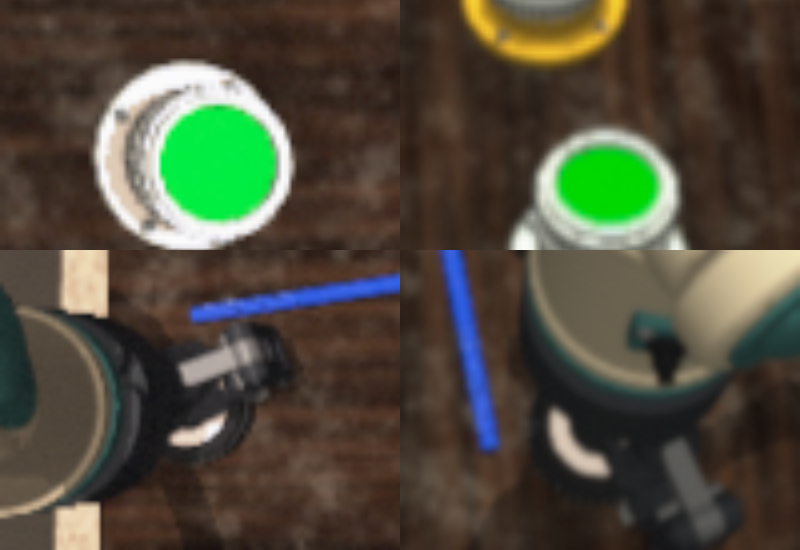

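The green filter is seated level at (.435,-.073). The fingers straddle the cap, clear of the pen.

drive_tool:
  rows:
    - [[0, 0, 0], [-0.1, 0, -1.7], 7]
    - [[0, 0, 0], [0, 0, -1.5], 7]
    - [[0, 0, 0], [0, 0, 0], 7]
    - [[0, 0, 0], [0, 0, 0], 5]
    - [[0, 0, 0], [0, 0, 0], 5]
    - [[0, 0, 0], [0, 0, 0], 5]
    - [[0, 0, 0], [0, 0, 0], 5]
    - [[0, 0, 0], [0, 0, 0], 5]

```text
clock: 25.25
position: [0.4639, 0.3418, 0.0169]
ee_rot: [-0.0, 0.983, 0.183, 0.001]
contact_force: [-0.8, -1.9, 5.5]
width: 0.0537
gripper_force: 42.1
```

drive_tool:
  rows:
    - [[0, 0, 0], [0, 0, 3], 5]
    - [[0, 0, 0], [0, 0, 4], 5]
    - [[0, 0, 0], [0, 0, 4], 5]
    - [[0, 0, 0], [-0.15, -6.2, 0], 5]
    - [[0, 0, 0], [-0.15, -6.2, 0], 5]
    - [[0, 0, 0], [-0.15, -6.2, 0], 5]
    - [[0, 0, 0], [-0.15, -6.2, 0], 5]
    - [[0, 0, 0], [-0.15, -6.2, 0], 5]

```text
clock: 26.25
position: [0.4558, 0.0299, 0.1261]
ee_rot: [0.0, 0.983, 0.184, 0.001]
contact_force: [1.1, 0.1, -1.0]
width: 0.0539
gripper_force: 42.4
```

drive_tool:
  rows:
    - [[0, 0, 0], [-0.15, -6.2, 0], 5]
    - [[0, 0, 0], [-0.15, -6.2, 0], 5]
    - [[0, 0, 0], [-0.15, -6.2, 0], 5]
    - [[0, 0, 0], [-0.15, -6.2, 0], 5]
    - [[0, 0, 0], [0, 0, 0], 5]
    - [[0, 0, 0], [0, 0, -2], 5]
    - [[0, 0, 0], [0, 0, -1.5], 5]
    - [[0, 0, 0], [0, 0, 0], 5]

```text
clock: 27.25
position: [0.4489, -0.2148, 0.0899]
ee_rot: [-0.001, 0.983, 0.184, -0.001]
contact_force: [-0.4, -0.2, 0.0]
width: 0.0539
gripper_force: 42.4
```

Run:
```python
from h import *
s=manip.get_state(); print(s["position"],s["width"],s["contact_force"])
a=eyes.get_image("top"); b=eyes.get_image("side")
a=cv2.resize(a[250:320,430:510],(400,350)); b=cv2.resize(b[80:150,315:395],(400,350))
cv2.imwrite("pics/c2.png",np.hstack([a,b])[:,:,::-1])
```

```text
[ 0.44885723 -0.2147858   0.08987042] 0.053944402678883605 [-0.40212897 -0.15222852  0.03797701]
```

View pics/c2.png

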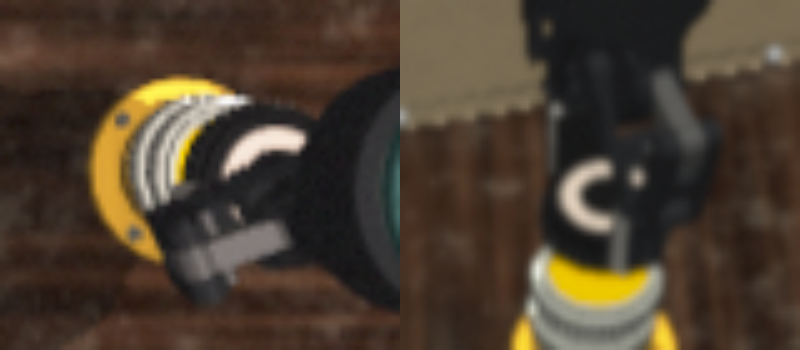

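The cap is level above the yellow filter and aligned with it. Lowering.

drive_tool:
  rows:
    - [[0, 0, 0], [0, 0, -1.2], 5]
    - [[0, 0, 0], [0, 0, -0.5], 5]
    - [[0, 0, 0], [0, 0, -0.4], 5]
    - [[0, 0, 0], [0, 0, -0.3], 5]
    - [[0, 0, 0], [0, 0, 0], 5]
    - [[0, 0, 0], [0, 0, 0], 5]

```text
clock: 28.1
position: [0.4497, -0.2163, 0.067]
ee_rot: [0.0, 0.983, 0.183, 0.0]
contact_force: [-0.3, 0.3, 1.7]
width: 0.0538
gripper_force: 42.6
```

drive_tool:
  rows:
    - [[0, 0, 0], [0, 0, -0.1], 5]
    - [[0, 0, 0], [0, 0, 0], 5]

```text
clock: 28.35
position: [0.4498, -0.2163, 0.0668]
ee_rot: [0.0, 0.983, 0.183, 0.0]
contact_force: [-1.9, 1.2, 8.9]
width: 0.0544
gripper_force: 43.3
```

Seated. I'll release, back off upward and toward the arm's own side, then check.

drive_tool:
  rows:
    - [[0, 0, 0], [0, 0, 0], 7.5]
    - [[0, 0, 0], [0, 0, 0], 7.5]
    - [[0, 0, 0], [0, 0, 0], 7.5]
    - [[0, 0, 0], [0, 0, 1], 7.5]
    - [[0, 0, 0], [0, 0, 3], 7.5]
    - [[0, 0, 0], [0, 0, 5], 7.5]
    - [[0, 0, 0], [0, 0, 5], 7.5]
    - [[0, 0, 0], [0.5, 6, 0], 7.5]

```text
clock: 29.35
position: [0.4585, -0.1603, 0.2109]
ee_rot: [0.004, 0.984, 0.181, 0.005]
contact_force: [0.9, 0.8, -0.7]
width: 0.075
gripper_force: 0.0
```

drive_tool:
  rows:
    - [[0, 0, 0], [0, 6, 0], 7.5]
    - [[0, 0, 0], [0, 6, 0], 7.5]
    - [[0, 0, 0], [0, 6, 0], 7.5]
    - [[0, 0, 0], [0, 6, 0], 7.5]
    - [[0, 0, 0], [0, 6, 0], 7.5]
    - [[0, 0, 0], [0, 6, 0], 7.5]
    - [[0, 0, 0], [0, 0, 0], 7.5]
    - [[0, 0, 0], [0, 0, 0], 7.5]

```text
clock: 30.35
position: [0.4546, 0.2034, 0.2061]
ee_rot: [0.0, 0.983, 0.184, -0.0]
contact_force: [-0.0, -0.3, 0.1]
width: 0.0749
gripper_force: 0.0
```

Run:
```python
from h import *
s=manip.get_state(); print(s["position"],s["contact_force"])
a=eyes.get_image("top"); b=eyes.get_image("side")
hsv=lambda im:cv2.cvtColor(im,cv2.COLOR_RGB2HSV)
for n,im in(("top",a),("side",b)):
    u,v=proj(n,np.array([.4494,-.217,.0725])); print(n,"cap expected",u.round(1),v.round(1))
    x,y=int(u),int(v); r=im[y-9:y+10,x-9:x+10].min(2)>110
    vv,uu=np.nonzero(r); m=cv2.moments(cv2.convexHull(np.c_[uu,vv].astype(np.int32))); cu,cv_=m["m10"]/m["m00"]+x-9,m["m01"]/m["m00"]+y-9
    print(cu,cv_,ray(n,cu,cv_,.0725))
a1=np.hstack([cv2.resize(a[245:315,430:510],(400,350)),cv2.resize(b[90:160,315:395],(400,350))])
cv2.imwrite("pics/f1.png",a1[:,:,::-1])
```

```text
[0.45455333 0.20337952 0.20605278] [-0.00570134 -0.27326625  0.05175196]
top cap expected 480.6 284.5
480.3233665559247 284.3156146179402 [ 0.44965721 -0.21646137  0.0725    ]
side cap expected 354.7 126.3
354.7609254498715 126.46186803770351 [ 0.44932057 -0.21663321  0.0725    ]
```

View pics/f1.png

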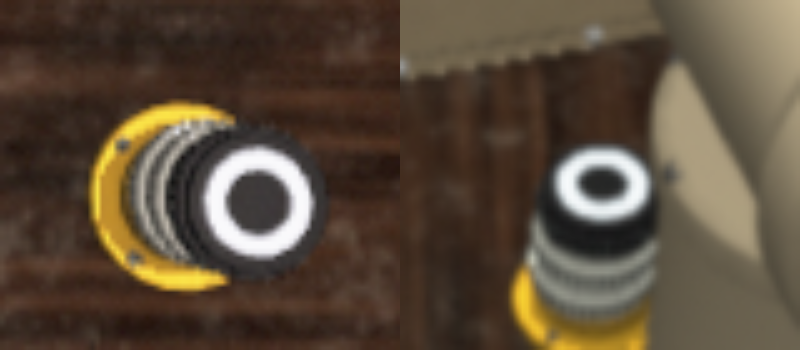

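The cap is seated at (.4495,-.2165). Both views agree at the expected seated height of 72.5 mm, and the arm is clear.

```bash
python3 -c "
from rig import job
print(job.sign_off())"
```

```text
the job is handed in; nothing more can be done
None
```

I loaded both holders and handed the job in: brass has blue, yellow and the cap, and white has red and green. In the camera checks every piece looked seated, level and released, but sign-off returned no verdict.

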